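Pull-gauge check of a clutch release pin on an indexing tester

TASK

On the bench tester, turn the turntable by its upright black crank peg until it clicks into its one station, so that the small upright pin on the drum stands in front of the pull gauge's hook. Then draw the gauge out by its paddle until it has taken up the pin's unknown free play and the pointer bar stands between the two raised marks, without pulling well past the far mark; hold it there for a full second, then, keeping hold of the paddle, ease it all the way back home without letting it snap. Only then let go; leave the turntable in its station, and leave the tools and loose parts lying around undisturbed.

Things in the scene. Friction and masses are not known exactly. Their poses are not given: they have to be found in the camera images.
- tester: Fixed tester: flat aluminium base plate 280 x 420 x 16 mm (x by y), a turntable with a clutch drum on its +y half, a pull gauge on a rail along the middle of its -y half. Origin: centre of the plate's underside, on the bench. x across, y from the gauge's paddle towards the turntable, z up. The gauge is pulled along this frame's -y. Small loose parts lie on the plate.
- axis (a point): On the turntable's vertical axis (x 0, y +110 mm of the tester), at the drum's top, 62 mm above the bench. Disc 190 mm, drum 160 mm across. A small upright steel pin on the drum (10 mm across, top 94 mm above the bench) is what the gauge's hook catches.
- turntable (a joint): Turntable angle, rad, counter-clockwise from above positive. 0 is the station: a spring ball at the rim drops between two ridges and holds it; no other click. It starts at 0.6 to 1.9, is turned clockwise, stays where left, stops at -0.35 and 2.1. Turning takes about 2 N at the crank peg, up to about 10 N over the ridge 0.15 to 0.07 rad before the station.
- crank (a point): Centre of the top of the crank peg, an upright black round grip 18 mm across standing on the drum, 65 mm from the turntable's axis; top 120 mm above the bench, grip from 76 to 120 mm. It turns with the table; at the station it stands at x -11 mm, y +174 mm of the tester's frame.
- carriage (a joint): How far the gauge's white casing with its hook has slid from home, m; 0 home, grows when pulled (tester -y), stop at 0.06. A weak spring (1.5 to 2.5 N) draws it home. With the table at its station the hook meets the pin after 8 to 28 mm (free play, different each time, not told) and the casing then stands still. Off the station the hook finds nothing.
- hook (a point): Lower end of the gauge's hook, a round finger 8 mm across, 76 mm above the bench, hanging over the drum from a steel arm that runs along y to the casing; the arm's top is 110 mm above the bench. At home x 0, y +82 mm of the tester. Moves with the casing.
- gauge (a joint): Gauge reading: how far paddle and pointer are drawn out of the casing against the spring, m. 0.6 N per mm, so 0.025 is 15 N. While the casing slides freely it reads 2 to 5 mm. Midway between the marks is 0.025, wholly between them 0.021 to 0.029; above 0.035 is overload, stop at 0.045. Springs back to 0 when let go.
- paddle: Origin: middle of the top edge of the gauge's pull paddle, an upright black plate 45 mm wide (tester x), 12 mm thick (tester y, the pull direction), top 115 mm above the bench; pinch it across its thickness from above, 65 to 115 mm above the bench. The casing (top 60 mm above the bench) begins 34 mm behind it. At home x 0, y -115 mm of the tester.
- pointer (a point): Middle of the pointer bar, a dark steel bar 38 mm long (across) and 3 mm wide above the white casing, 68 mm above the bench; it moves with the paddle.
- mark (a point): The point midway between the two raised black marks (ribs 3 mm wide across the casing's top, 11 mm apart between their inner faces), on the casing, 64 mm above the bench; it moves with the casing. At rest it lies 25 mm from the pointer, towards the paddle.
- bearing: Bystander, to be left alone: loose ball-bearing ring 40 mm across, 12 mm high, lying on the tester's plate. Origin: centre of its underside.
- bolt: Bystander, to be left alone: loose hexagon bolt standing on its head on the tester's plate, 20 mm across, 41 mm tall. Origin: centre of its underside.
- mallet: Bystander, to be left alone: mallet about 280 mm long with a wooden handle, lying on the bench. Origin at its middle, handle along -x.
- screwdriver: Bystander, to be left alone: screwdriver about 200 mm long, lying on the bench. Origin at its middle, handle along -x.
- wrench: Bystander, to be left alone: steel wrench about 190 mm long, lying on the bench. Origin at its middle.
- grease: Bystander, to be left alone: closed can 64 mm across, 90 mm high, standing on the bench. Origin: centre of its underside.
- sprocket: Bystander, to be left alone: flanged steel hub 70 mm across, 22 mm high, lying on the bench. Origin: centre of its underside.

How it is judged (in metres and radians):
On the way, in this order (a step that is already met when the one before it is completed fails the run):
1. the turntable rests in its station (within 0.05 rad) with the gauge not yet drawn (reading under 12 mm) (value of joint turntable between -0.05 and 0.05 rad and value of joint gauge below 0.012 m), for 0.2 s.
2. the pointer stands between the marks (reading 20 to 30 mm) with the turntable in its station, for a full second (value of joint turntable between -0.05 and 0.05 rad and value of joint gauge between 0.02 and 0.03 m), for 0.9 s.
At the end, for the whole second after the job is handed in: The turntable is in its station (within 0.05 rad of 0), the gauge is back home (casing within 6 mm of home, reading under 5 mm) and at rest, let go (value of joint turntable between -0.05 and 0.05 rad and value of joint carriage below 0.006 m and value of joint gauge below 0.005 m and velocity of joint carriage between -0.01 and 0.01 m/s); the robot touches nothing.
It fails at once if the gauge was pulled well past the far mark (reading over 35 mm) (value of joint gauge above 0.035 m).
It fails at once if the gauge snapped back (its pointer returning faster than 0.35 m/s) (velocity of joint gauge below -0.35 m/s).
It fails at once if the paddle was let go while the gauge was still out (casing or reading more than 12 mm from home with no finger on the paddle) (contact force between the fingers and paddle below 0.05 N and value of joint any of carriage, gauge above 0.012 m).
It fails at once if a loose tool or part was disturbed (moved more than 30 mm) (distance of any of bearing, bolt, mallet, screwdriver, wrench, grease, sprocket from where it was at the start of the episode above 0.03 m).
It also fails if it takes over 58 s, if anything falls off the work surface, if the arm or the gripper's body presses on something with over 40 N, if the wrist force passes 120 N, or if a joint passes its speed limit or range.

ROBOT

A 6-joint arm with a two-finger parallel gripper is mounted at the origin on the work surface. World frame = base frame: x ahead of the robot, y to its left, z up, the work surface at z = 0. Lengths are in mm, angles in rad, forces in N, time in s.
With the tool pointing down it reaches from about 350 to 875 mm from the base axis. Payload 4.2 kg.
Tool frame: the origin (TCP) lies at the very end of the fingers, on their centre line; the grasp point (between the pads) lies 19 mm behind it (arm.pinch_z is the distance from the TCP to the grasp point, in mm); x points along the fingers, y is the direction in which the jaws open and shut, and the axes are right-handed (so a half turn about x gives the same grasp; the last joint's range is limited). The gripper opens to 85 mm and grips with 20 to 120 N. Pads are 22 mm wide; open, the fingers measure 114 mm over their backs; the gripper's body (76 mm by 85 mm) begins 54 mm behind the grasp point. The pads swing forward as they close: fully open they stand 13 mm farther back than shut.
Start: joints at [1.548, 0.385, 0.008, 0, -1.194, -0.259], TCP at [173.771, 600.336, 231.312] pointing down, gripper open.
Joint ranges: [-3.14, 3.14], [-1.21, 2.06], [-1.07, 1.41], [-3.16, 2.05], [-2.99, -0.16], [-3.1, 3.1]. Speed limits (rad/s): [2.79, 2.79, 3.14, 3.14, 3.14, 3.14].

INTERFACE

Orientations are given as a unit quaternion [x, y, z, w].
In Python, from bench import arm gives the robot as it stands.
- The arm moves only by the tool drive_tool, never from a script. Its argument "motion" is a list of rows, each a list of 4 numbers: the shift along the tool's x, y, z in mm, then the turn about the tool's x in degrees. In form: [[dx, dy, dz, spin], ...]. A call has 1 to 10 rows; each row shifts and turns the commanded pose from where the row before left it, along the tool's axes as they then stand; what a row does not reach is not made up. A row lasts 1/12 s, in which the tool goes at most 41.7 mm and 7.16 degrees, less where a joint would pass 70% of its speed; a pose out of reach is approached as far as the arm can. A call with a gripper value outside its range is refused whole. "grip" is the finger opening in mm, from 0 to 85.4, set as the call begins (left out, the last holds). The fingers move at their own pace and stop on an object; the grip force is fixed at half the most. Time passes only in rows, so rows that do not move let the fingers close. It gives the time, the measured TCP pose, the force and the opening at its end, in the units of the state.
- arm.read_state(): the state, without advancing time (a new reading comes with each control period).
- arm.get_image(name): name is "side" or "top"; returns the picture (384x512x3 uint8, red, green, blue); there is no depth.
- arm.calibration(name): a dict with "K" (3x3 intrinsics, pixels), "eye" and "attitude" of the camera in the world. Camera axes: x right, y up, looking along -z (the intrinsics and any distortion apply to the point x, -y, -z); pixel columns grow to the right and rows downward; lengths in mm; the calibration is good to about 2 mm. A picture is of the moment at which its call begins. calibration takes no time and is no camera call.
- arm.job_done(): hands the job in, once; it reports no verdict.
The state is a dict: "clock": time; "joints": joint angles; "joint_vel": joint speeds; "joint_efforts": joint torques, N m; "position": TCP position; "ee_rot": TCP orientation; "contact_force": force on the tool from outside, world axes, zero at the start; "wrist_torque": the same for the moment, N m; "gripper_width": finger opening in mm.
Only numpy, scipy, OpenCV 4.12 (cv2) and the standard library are available. Lean on these libraries where they do the work, as an engineer would, in place of code of your own. Each camera call takes 0.05 s, during which the arm holds its last target. There are 200 camera calls.

## Working session

There is one attempt and no reset: what is moved stays moved. The work goes in short steps, Python scripts to look and compute and a tool call to move; the robot and the scene stay as the last step left them, time stands still between calls to the robot, and variables do not carry over. Pictures are saved under pics/ and viewed, about 8 in all and at most 12, crops included, and the job is handed in when it is done.

Besides the shell and the picture viewer there is one more tool, called after "Emit:" as name(argument=value, ...), one argument or row to a line, values as JSON. drive_tool: Moves the arm, as the interface text tells. Its arguments: {"type":"object","properties":{"motion":{"type":"array"},"grip":{"type":"number"}},"required":["motion"]}

```bash
mkdir -p pics; ls; python3 - <<'E'
from bench import arm
import cv2
for n in("top","side"):
    im=arm.get_image(n); cv2.imwrite(f"pics/{n}0.png",im[:,:,::-1]); print(arm.calibration(n))
print(arm.read_state())
E
```

```text
pics
{'K': array([[458.13607864,   0.        , 253.97626658],
       [  0.        , 458.13607864, 190.74919597],
       [  0.        ,   0.        ,   1.        ]]), 'eye': array([ 271.0008867 ,  -38.26033379, 1789.78941655]), 'attitude': array([-0.05033864,  0.05718506,  0.71025567, -0.6998091 ])}
{'K': array([[369.85480519,   0.        , 252.15325423],
       [  0.        , 369.85480519, 192.40249044],
       [  0.        ,   0.        ,   1.        ]]), 'eye': array([ 178.29709503, -776.68628978,  904.22151557]), 'attitude': array([ 0.37277163, -0.08070451, -0.20659887,  0.90102442])}
{'clock': 0.1, 'joints': array([ 1.54758744e+00,  3.85461110e-01,  6.77323777e-03, -4.31825683e-04,
       -1.19399586e+00, -2.58598610e-01]), 'joint_vel': array([ 3.00913874e-04, -1.55397873e-03,  3.07469882e-03,  1.59521724e-03,
        8.37648305e-05, -1.07168752e-03]), 'joint_efforts': array([-4.80003382e-04, -3.93316376e+01,  1.88929617e+01,  4.19801608e+00,
       -2.60245717e-03,  4.91454855e-06]), 'position': array([173.64792879, 599.85479343, 230.34684527]), 'ee_rot': array([-0.70002818,  0.10003969,  0.70015332,  0.098681  ]), 'contact_force': array([ 0.70615924, -0.24179093, -0.47567785]), 'wrist_torque': array([ 0.04112607,  0.05247553, -0.02371348]), 'gripper_width': 85.52861079715913}
```

View pics/top0.png

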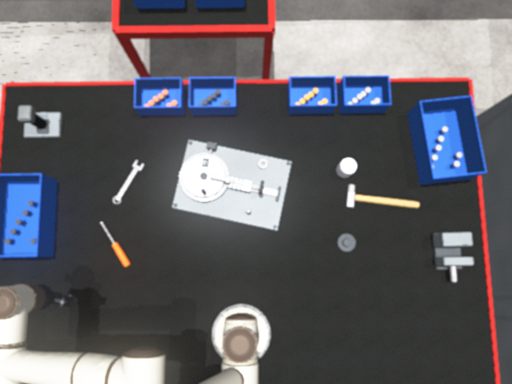

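View pics/side0.png

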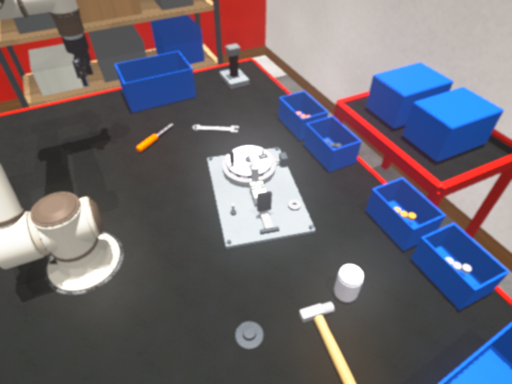

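The tester lies centrally: in the top view its turntable is at about (205,175) and its paddle at about (265,190). In the side view the drum is at about (250,165) and the paddle at about (265,200). I'll put both crops in one picture for a closer look.

```bash
cat > h.py <<'E'
import numpy as np, cv2
from scipy.spatial.transform import Rotation as R
from bench import arm
def proj(n,P):
    c=arm.calibration(n); q=R.from_quat(c["attitude"]).inv().apply(np.atleast_2d(P)-c["eye"])
    return np.c_[c["K"][0,0]*q[:,0]/-q[:,2]+c["K"][0,2], c["K"][1,1]*-q[:,1]/-q[:,2]+c["K"][1,2]]
def ray(n,uv,z):
    c=arm.calibration(n); u,v=uv
    d=R.from_quat(c["attitude"]).apply([(u-c["K"][0,2])/c["K"][0,0],-(v-c["K"][1,2])/c["K"][1,1],-1])
    return c["eye"]+d*(z-c["eye"][2])/d[2]
def crop(n,x,y,w,h,s):
    return cv2.resize(arm.get_image(n)[y:y+h,x:x+w,::-1],None,fx=s,fy=s,interpolation=cv2.INTER_CUBIC)
E
python3 - <<'E'
from h import *
a=crop("top",165,132,130,100,6)
cv2.imwrite("pics/topc.png",a)
cv2.imwrite("pics/sidec.png",crop("side",200,140,120,110,5))
for uv in((189,140),(292,160),(277,231),(173,208)): print(ray("top",uv,16).round())
for uv in((208,155),(277,147),(313,231),(227,245)): print(ray("side",uv,16).round())
E
```

```text
[751. 198.  16.]
[ 664. -210.   16.]
[ 384. -144.   16.]
[480. 258.  16.]
[490. 276.  16.]
[746. 203.  16.]
[ 649. -209.   16.]
[ 391. -143.   16.]
```

View pics/topc.png

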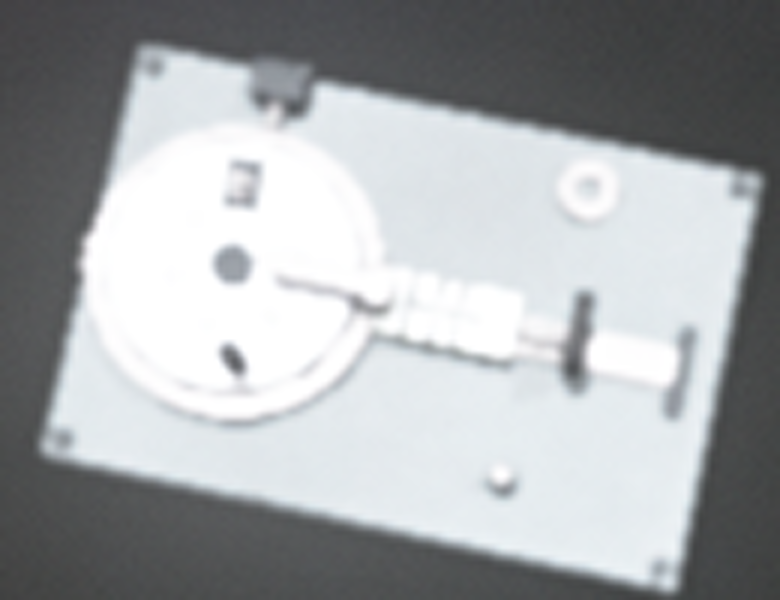

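View pics/sidec.png

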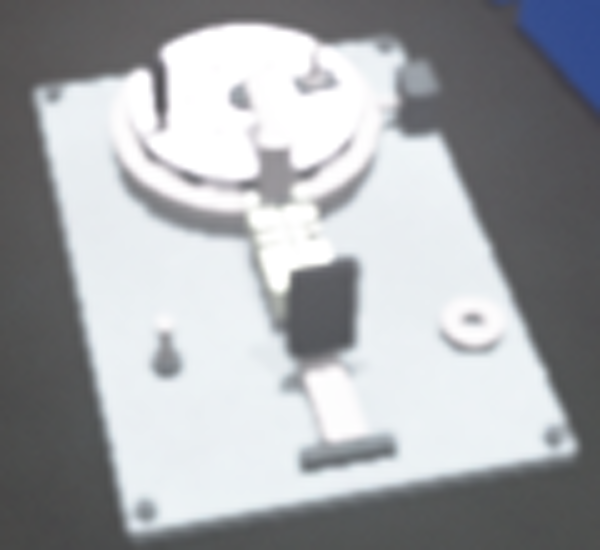

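```bash
cat >> h.py <<'E'
from scipy.optimize import least_squares
C=np.array([[140,210,16],[140,-210,16],[-140,-210,16],[-140,210,16]],float)
def T(p,P):
    P=np.atleast_2d(P); return np.c_[R.from_euler('z',p[2]).apply(P)]+[p[0],p[1],0]
E
python3 - <<'E'
from h import *
t=np.array([[140,45],[763,175],[680,592],[40,455]])/6+[165,132]-.4
s=np.array([[410,42],[578,455],[130,533],[35,88]])/5+[200,140]-.4
f=lambda p:np.r_[(proj("top",T(p,C))-t).ravel(),(proj("side",T(p,C))-s).ravel()]
r=least_squares(f,[570,25,-.21],x_scale=[1,1,.01]); p=r.x; print(p, r.fun.round(1))
# crank
tc=np.array([228,350])/6+[165,132]-.4; w=ray("top",tc,120); print("crank if top",w)
sc=np.array([156,58])/5+[200,140]-.4; w2=ray("side",sc,120); print("side",w2)
for n in (w,w2):
    l=R.from_euler('z',-p[2]).apply(n-[p[0],p[1],0])-[0,110,0]; print(l,np.hypot(l[0],l[1]),np.arctan2(l[1],l[0])-np.arctan2(64,-11))
for a in np.arange(.6,1.95,.1):
    th=np.arctan2(64,-11)+a
    P=T(p,[[65*np.cos(th),110+65*np.sin(th),z] for z in(120,76)])
    print(a.round(1),((proj("top",P)+.4-[165,132])*6).round().tolist(),((proj("side",P)+.4-[200,140])*5).round().tolist())
for n,P in dict(axis=[0,110,62],paddle=[0,-115,115],hook=[0,82,110],bolt=[0,0,0]).items():
    print(n,T(p,P).round(),((proj("top",T(p,P))+.4-[165,132])*6).round(),((proj("side",T(p,P))+.4-[200,140])*5).round())
E
```

```text
[ 5.70708824e+02  2.66278298e+01 -2.33764886e-01] [ 0.9 -0.2  0.3  0.7 -0.7  0.3  0.5 -0.3 -1.8 -1.   0.6 -0.5  0.1  0.1
  0.9  0.2]
crank if top [532.74092395 132.7949203  120.        ]
side [529.54830384 137.35880857 120.        ]
[-61.52793719 -15.51547502 120.        ] 63.454054400340816 -4.63558131520886
[-65.6909084  -11.81526286 120.        ] 66.745006425575 -4.704642160382565
0.6 [[136.0, 303.0], [145.0, 315.0]] [[170.0, 2.0], [173.0, 52.0]]
0.7 [[142.0, 311.0], [151.0, 323.0]] [[165.0, 7.0], [168.0, 57.0]]
0.8 [[148.0, 319.0], [157.0, 331.0]] [[161.0, 12.0], [164.0, 62.0]]
0.9 [[156.0, 327.0], [165.0, 338.0]] [[158.0, 18.0], [161.0, 68.0]]
1.0 [[164.0, 333.0], [173.0, 344.0]] [[155.0, 24.0], [158.0, 73.0]]
1.1 [[173.0, 339.0], [181.0, 350.0]] [[153.0, 29.0], [157.0, 79.0]]
1.2 [[182.0, 343.0], [190.0, 354.0]] [[153.0, 35.0], [156.0, 85.0]]
1.3 [[192.0, 347.0], [200.0, 358.0]] [[153.0, 41.0], [156.0, 91.0]]
1.4 [[202.0, 350.0], [210.0, 361.0]] [[154.0, 47.0], [157.0, 97.0]]
1.5 [[212.0, 352.0], [220.0, 362.0]] [[156.0, 53.0], [159.0, 103.0]]
1.6 [[223.0, 353.0], [230.0, 363.0]] [[159.0, 59.0], [162.0, 109.0]]
1.7 [[234.0, 352.0], [241.0, 363.0]] [[163.0, 64.0], [166.0, 114.0]]
1.8 [[244.0, 351.0], [251.0, 362.0]] [[168.0, 69.0], [171.0, 119.0]]
1.9 [[254.0, 348.0], [261.0, 359.0]] [[174.0, 74.0], [176.0, 124.0]]
axis [[596. 134.  62.]] [[236. 266.]] [[249.  99.]]
paddle [[544. -85. 115.]] [[582. 328.]] [[325. 267.]]
hook [[590. 106. 110.]] [[272. 261.]] [[257.  71.]]
bolt [[571.  27.   0.]] [[408. 319.]] [[283. 269.]]
```

```bash
cat >> h.py <<'E'
p=np.array([570.71,26.63,-0.23376])
def crank(a,r=65):
    th=np.arctan2(64,-11)+a; return T(p,[r*np.cos(th),110+r*np.sin(th),120])[0], th+p[2]
def togo(W,ang,fix=True):
    """shift in tool axes from now to TCP W, and spin (deg) bringing jaw axis to world heading ang (mod pi)"""
    s=arm.read_state(); r=R.from_quat(s["ee_rot"]); m=r.as_matrix()
    d=r.inv().apply(np.array(W)-s["position"])
    h=np.arctan2(m[1,1],m[0,1]); e=(ang-h+np.pi/2)%np.pi-np.pi/2
    print("tool axes\n",m.round(3),"shift",d.round(1),"spin",np.degrees(e*np.sign(m[2,0])).round(1),"j6",s["joints"][5].round(2),"F",s["contact_force"].round(1),"t",s["clock"],"w",s["gripper_width"].round(1))
E
python3 - <<'E'
from h import *
W,th=crank(1.6); print(W,th, crank(0))
togo([W[0],W[1],150],th+np.pi/2)
togo([W[0],W[1],150],p[2]+np.pi/2)
E
```

```text
[531.22838901 135.87020234 120.        ] 3.107248252080371 (array([600.31790305, 198.50705261, 120.        ]), np.float64(1.5072482520803712))Traceback (most recent call last):
  File "<stdin>", line 3, in <module>
  File "h.py", line 25, in togo
    print("tool axes\n",m.round(3),"shift",d.round(1),"spin",np.degrees(e*np.sign(m[2,0])).round(1),"j6",s["joints"][5].round(2),"F",s["contact_force"].round(1),"t",s["clock"],"w",s["gripper_width"].round(1))
                                                                                                                                                                                    ^^^^^^^^^^^^^^^^^^^^^^^^
AttributeError: 'float' object has no attribute 'round'
```

```bash
sed -i 's/s\["gripper_width"\].round(1)/round(s["gripper_width"],1)/' h.py; python3 - <<'E'
from h import *
W,th=crank(1.6)
togo([W[0],W[1],160],th+np.pi/2)
togo([W[0],W[1],160],p[2]+np.pi/2)
E
```

```text
tool axes
 [[-0.    -0.278 -0.961]
 [-0.001 -0.961  0.278]
 [-1.     0.001 -0.   ]] shift [  71.1  346.3 -472.5] spin -14.2 j6 -0.26 F [-0.3 -0.5  0.1] t 0.2 w 85.7
tool axes
 [[-0.    -0.278 -0.961]
 [-0.001 -0.961  0.278]
 [-1.     0.001 -0.   ]] shift [  71.1  346.3 -472.5] spin -2.8 j6 -0.26 F [-0.3 -0.5  0.1] t 0.2 w 85.7
```

Emit:
drive_tool(
  motion=[
    [0,25,-34,0],
    [0,25,-34,0],
    [0,25,-34,0],
    [0,25,-34,0],
    [0,25,-34,0],
    [0,25,-34,0],
    [0,25,-34,0],
    [0,25,-34,0],
    [0,25,-34,0],
    [0,25,-34,0],
  ],
  grip=45,
)

```text
clock: 1.03
position: [428.3, 268.0, 231.5]
ee_rot: [0.7, -0.099, -0.7, -0.099]
contact_force: [0.7, 0.9, 0.2]
gripper_width: 45.1
```

Emit:
drive_tool(
  motion=[
    [10,19,-26,0],
    [10,19,-26,0],
    [10,19,-26,0],
    [10,19,-26,0],
    [10,20,-28,0],
    [0,0,0,-7],
    [0,0,0,-7],
    [0,0,0,0],
    [0,0,0,0],
  ],
)

```text
clock: 1.78
position: [527.6, 140.8, 181.2]
ee_rot: [-0.707, 0.014, 0.707, 0.014]
contact_force: [-0.1, 0.9, 0.7]
gripper_width: 45.2
```

```bash
python3 - <<'E'
from h import *
W,th=crank(1.6)
togo([W[0],W[1],81],th+np.pi/2)
cv2.imwrite("pics/c1.png",np.hstack([crop("top",180,140,80,80,5),crop("side",200,110,80,80,5)]))
E
```

```text
tool axes
 [[-0.    -0.041 -0.999]
 [-0.    -0.999  0.041]
 [-1.     0.     0.   ]] shift [100.2   4.8  -3.8] spin -0.4 j6 0.97 F [-0.1  0.9  0.7] t 1.7833 w 45.2
```

View pics/c1.png

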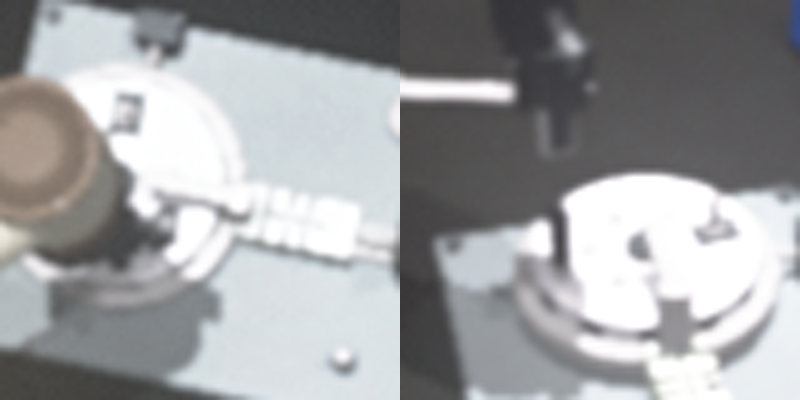

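The side view shows the gripper above and in line with the black peg, whose top is at about (561,207) in the crop. That agrees with a crank angle of about 1.6 rad, so I'm descending.

Emit:
drive_tool(
  motion=[
    [15,2.5,-2,0],
    [15,2.5,-2,0],
    [15,0,0,0],
    [15,0,0,0],
    [12,0,0,0],
    [10,0,0,0],
    [10,0,0,0],
    [5,0,0,0],
    [0,0,0,0],
    [0,0,0,0],
  ],
)

```text
clock: 2.72
position: [531.7, 136.0, 84.5]
ee_rot: [0.707, -0.013, -0.707, -0.013]
contact_force: [-1.0, -0.5, 0.4]
gripper_width: 45.2
```

Emit:
drive_tool(
  motion=[
    [0,0,0,0],
    [0,0,0,0],
    [0,0,0,0],
    [0,0,0,0],
    [0,0,0,0],
    [0,0,0,0],
  ],
  grip=0,
)

```text
clock: 3.22
position: [531.6, 135.7, 85.2]
ee_rot: [0.707, -0.013, -0.707, -0.013]
contact_force: [-2.7, -0.1, 5.7]
gripper_width: 16.7
```

```bash
python3 - <<'E'
from h import *
W,th=crank(1.6)
togo([W[0],W[1],81],th+np.pi/2)
cv2.imwrite("pics/c2.png",np.hstack([crop("top",180,140,80,80,5),crop("side",200,110,80,80,5)]))
# chord per row: 7 deg steps, tool at crank
a=np.radians(6.6); print(65*np.sin(a),65*(1-np.cos(a)), R.from_quat(arm.read_state()["ee_rot"]).inv().apply(crank(1.6-a)[0]-crank(1.6)[0]))
E
```

```text
tool axes
 [[ 0.001 -0.037 -0.999]
 [ 0.    -0.999  0.037]
 [-1.    -0.    -0.001]] shift [ 4.2 -0.1  0.4] spin -0.2 j6 0.99 F [-2.7 -0.1  5.7] t 3.2167 w 16.7
7.470914782036329 0.43077023597423103 [ 8.05181055e-04 -7.47223680e+00 -4.07194313e-01]
```

View pics/c2.png

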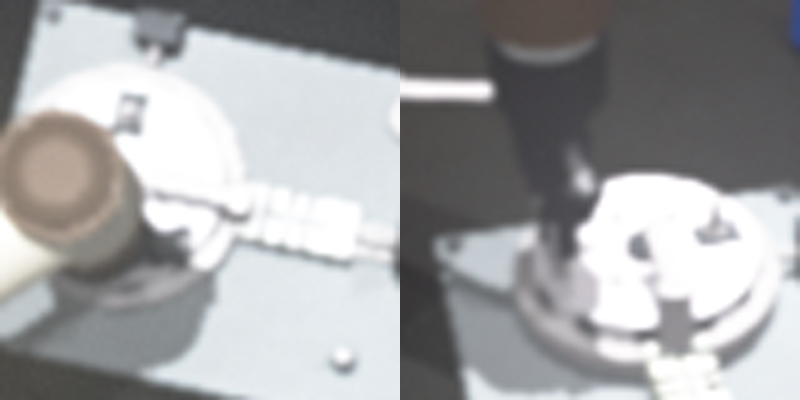

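Emit:
drive_tool(
  motion=[
    [0,-5.67,-0.25,5],
    [0,-5.67,-0.25,5],
    [0,-5.67,-0.25,5],
    [0,-5.67,-0.25,5],
    [0,-5.67,-0.25,5],
    [0,-5.67,-0.25,5],
    [0,-5.67,-0.25,5],
    [0,-5.67,-0.25,5],
    [0,-5.67,-0.25,5],
    [0,0,0,0],
  ],
)

```text
clock: 4.15
position: [551.5, 182.5, 85.2]
ee_rot: [-0.647, 0.284, 0.648, 0.284]
contact_force: [-7.9, 2.3, 8.4]
gripper_width: 16.0
```

```bash
python3 - <<'E'
from h import *
W,th=crank(1.6-np.radians(45))
togo([W[0],W[1],85],th+np.pi/2)
E
```

```text
tool axes
 [[-0.001 -0.736 -0.677]
 [ 0.001 -0.677  0.736]
 [-1.     0.     0.002]] shift [ 0.2  0.7 -1.2] spin -0.4 j6 0.15 F [-7.9  2.3  8.4] t 4.15 w 16.0
```

Emit:
drive_tool(
  motion=[
    [0,-5.67,-0.25,5],
    [0,-5.67,-0.25,5],
    [0,-5.67,-0.25,5],
    [0,-5.67,-0.25,5],
    [0,-5.67,-0.25,5],
    [0,-5.67,-0.25,5],
    [0,-5.67,-0.25,5],
    [0,0,0,0],
  ],
)

```text
clock: 4.82
position: [587.3, 200.0, 85.3]
ee_rot: [-0.531, 0.465, 0.533, 0.467]
contact_force: [-7.2, 6.0, 7.8]
gripper_width: 16.5
```

Emit:
drive_tool(
  motion=[
    [0,-3.4,-0.1,3],
    [0,-3.4,-0.1,3],
    [0,-3.4,-0.1,3],
    [0,-2.8,-0.1,2.5],
    [0,0,0,0],
    [0,0,0,0],
  ],
)

```text
clock: 5.32
position: [600.2, 200.6, 85.3]
ee_rot: [-0.483, 0.515, 0.484, 0.517]
contact_force: [-5.1, 6.5, 6.0]
gripper_width: 16.2
```

```bash
python3 - <<'E'
from h import *
W,th=crank(0)
togo([W[0],W[1],85],th+np.pi/2)
E
```

```text
tool axes
 [[ 0.001 -0.998  0.065]
 [ 0.004  0.065  0.998]
 [-1.    -0.     0.004]] shift [ 0.3 -0.3 -2.1] spin -0.1 j6 -0.64 F [-5.1  6.5  6. ] t 5.3167 w 16.2
```

Emit:
drive_tool(
  motion=[
    [0,0,0,0],
    [0,0,0,0],
    [0,0,0,0],
    [0,0,0,0],
    [-10,0,0,0],
    [-20,0,0,0],
    [-25,0,0,0],
    [-25,0,0,0],
    [-20,0,0,0],
    [0,0,0,0],
  ],
  grip=45,
)

```text
clock: 6.15
position: [603.4, 199.0, 190.7]
ee_rot: [-0.485, 0.512, 0.483, 0.519]
contact_force: [0.2, 0.4, 0.9]
gripper_width: 44.7
```

```bash
python3 - <<'E'
from h import *
W=T(p,[0,-115,115])[0]
togo([W[0],W[1],185],p[2]+np.pi/2)
E
```

```text
tool axes
 [[ 0.01  -0.998  0.063]
 [ 0.004  0.063  0.998]
 [-1.    -0.01   0.005]] shift [   3.9   41.4 -287.5] spin -80.2 j6 -0.64 F [0.2 0.4 0.9] t 6.15 w 44.7
```

Emit:
drive_tool(
  motion=[
    [0,4.6,-32,0],
    [0,4.6,-32,0],
    [0,4.6,-32,0],
    [0,4.6,-32,0],
    [0,4.6,-32,0],
    [0,4.6,-32,0],
    [0,4.6,-32,0],
    [0,4.6,-32,0],
    [0,4.6,-32,0],
  ],
)

```text
clock: 6.9
position: [540.3, -88.2, 184.6]
ee_rot: [-0.484, 0.516, 0.484, 0.516]
contact_force: [0.4, 0.4, 0.1]
gripper_width: 45.1
```

Emit:
drive_tool(
  motion=[
    [0,0,0,-7],
    [0,0,0,-7],
    [0,0,0,-7],
    [0,0,0,-7],
    [0,0,0,-7],
    [0,0,0,-7],
    [0,0,0,-7],
    [0,0,0,-7],
    [0,0,0,-7],
    [0,0,0,-7],
  ],
)

```text
clock: 7.73
position: [540.8, -86.8, 184.5]
ee_rot: [0.693, -0.143, -0.693, -0.143]
contact_force: [-0.3, 0.0, -0.7]
gripper_width: 45.1
```

Emit:
drive_tool(
  motion=[
    [0,0,0,-5],
    [0,0,0,-5],
    [0,0,0,0],
    [0,0,0,0],
    [0,0,0,0],
  ],
)

```text
clock: 8.15
position: [540.9, -86.7, 184.4]
ee_rot: [0.702, -0.085, -0.702, -0.085]
contact_force: [-0.2, -0.7, 0.5]
gripper_width: 45.4
```

```bash
python3 - <<'E'
from h import *
W=T(p,[0,-115,115])[0]
togo([W[0],W[1],90],p[2]+np.pi/2)
cv2.imwrite("pics/c3.png",np.hstack([crop("top",170,135,110,100,4),crop("side",205,110,80,100,4)]))
print(crank(0)[0],[ (proj(n,crank(a)[0])[0]+.4-o).round(1)*4 for n,o in(("top",[170,135]),("side",[205,110])) for a in (-.1,0,.1)])
E
```

```text
tool axes
 [[ 0.    -0.238 -0.971]
 [-0.    -0.971  0.238]
 [-1.     0.    -0.   ]] shift [94.4 -2.1 -2.7] spin -0.4 j6 1.19 F [-0.2 -0.7  0.5] t 8.15 w 45.4
[600.31790305 198.50705261 120.        ] [array([ 62. , 143.6]), array([ 61.2, 150.4]), array([ 60.8, 157.2]), array([158. , 103.2]), array([151.2, 104.8]), array([144.4, 106.8])]
```

View pics/c3.png

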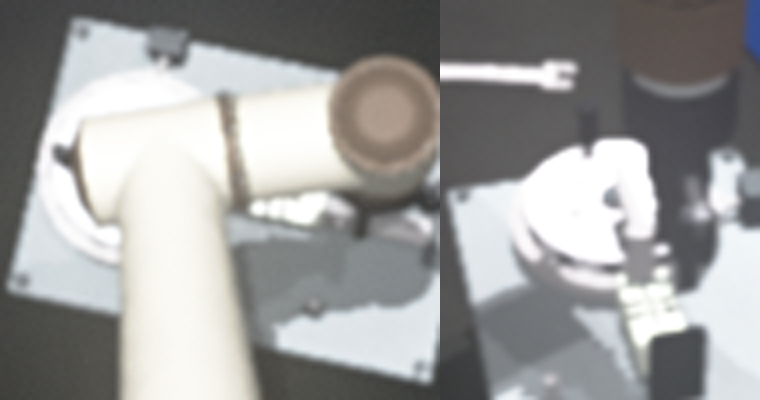

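The peg top is at about (62,152) in the top crop and (149,106) in the side crop. Both match the projected station pose to within about 0.03 rad. Next I descend over the paddle and grip it.

Emit:
drive_tool(
  motion=[
    [15,-1,-1.3,0],
    [15,-1,-1.3,0],
    [15,0,0,0],
    [15,0,0,0],
    [12,0,0,0],
    [10,0,0,0],
    [10,0,0,0],
    [10,0,0,0],
    [4,0,0,0],
    [0,0,0,0],
  ],
)

```text
clock: 9.08
position: [543.4, -85.3, 77.2]
ee_rot: [-0.701, 0.084, 0.703, 0.084]
contact_force: [0.3, -0.5, -0.5]
gripper_width: 44.9
```

Emit:
drive_tool(
  motion=[
    [0,0,0,0],
    [0,0,0,0],
    [0,0,0,0],
    [0,0,0,0],
    [0,0,0,0],
    [0,0,0,0],
  ],
  grip=0,
)

```text
clock: 9.58
position: [544.6, -85.1, 79.1]
ee_rot: [0.703, -0.084, -0.702, -0.084]
contact_force: [0.3, 1.3, 3.3]
gripper_width: 11.3
```

```bash
cat >> h.py <<'E'
def pull():
    s=arm.read_state(); r=R.from_euler('z',-p[2])
    print("t",s["clock"],"tester xyz",r.apply(s["position"]-[p[0],p[1],0]).round(1),"F tester",r.apply(s["contact_force"]).round(1),"w",round(s["gripper_width"],1))
E
python3 - <<'E'
from h import *
pull()
E
```

```text
t 9.5833 tester xyz [   0.4 -114.7   79.1] F tester [0.  1.3 3.3] w 11.3
```

Emit:
drive_tool(
  motion=[
    [0,1,0,0],
    [0,1,0,0],
    [0,1,0,0],
    [0,1,0,0],
    [0,1,0,0],
    [0,1,0,0],
    [0,1,0,0],
    [0,1,0,0],
    [0,0,0,0],
    [0,0,0,0],
  ],
)

```text
clock: 10.42
position: [542.7, -93.0, 79.0]
ee_rot: [0.703, -0.084, -0.702, -0.084]
contact_force: [0.5, 2.5, 6.0]
gripper_width: 11.2
```

```bash
python3 -c "from h import *;pull()"
```

```text
t 10.4167 tester xyz [   0.5 -122.9   79. ] F tester [-0.1  2.5  6. ] w 11.2
```

Emit:
drive_tool(
  motion=[
    [0,1,0,0],
    [0,1,0,0],
    [0,1,0,0],
    [0,1,0,0],
    [0,1,0,0],
    [0,1,0,0],
    [0,1,0,0],
    [0,1,0,0],
    [0,0,0,0],
    [0,0,0,0],
  ],
)

```text
clock: 11.25
position: [540.9, -100.7, 79.0]
ee_rot: [0.703, -0.084, -0.701, -0.084]
contact_force: [0.2, 2.2, 4.5]
gripper_width: 11.2
```

```bash
python3 -c "from h import *;pull()"
```

```text
t 11.25 tester xyz [   0.5 -130.8   79. ] F tester [-0.3  2.1  4.5] w 11.2
```

Emit:
drive_tool(
  motion=[
    [0,1,0,0],
    [0,1,0,0],
    [0,1,0,0],
    [0,1,0,0],
    [0,1,0,0],
    [0,1,0,0],
    [0,1,0,0],
    [0,1,0,0],
    [0,0,0,0],
    [0,0,0,0],
  ],
)

```text
clock: 12.08
position: [539.4, -107.6, 79.0]
ee_rot: [0.703, -0.083, -0.701, -0.084]
contact_force: [-0.1, 7.5, 4.8]
gripper_width: 11.5
```

```bash
python3 -c "from h import *;pull()"
```

```text
t 12.0833 tester xyz [   0.6 -137.8   79. ] F tester [-1.9  7.3  4.8] w 11.5
```

Emit:
drive_tool(
  motion=[
    [0,1,0,0],
    [0,1,0,0],
    [0,1,0,0],
    [0,1,0,0],
    [0,1,0,0],
    [0,1,0,0],
    [0,1,0,0],
    [0,1,0,0],
    [0,0,0,0],
    [0,0,0,0],
  ],
)

```text
clock: 12.92
position: [537.8, -114.4, 78.9]
ee_rot: [0.703, -0.083, -0.701, -0.085]
contact_force: [-0.1, 10.3, 6.6]
gripper_width: 11.4
```

```bash
python3 - <<'E'
from h import *
pull()
cv2.imwrite("pics/c4.png",np.hstack([crop("top",215,160,70,50,6),crop("side",235,150,50,50,6)]))
E
```

```text
t 12.9167 tester xyz [   0.6 -144.9   78.9] F tester [-2.5 10.   6.6] w 11.4
```

View pics/c4.png

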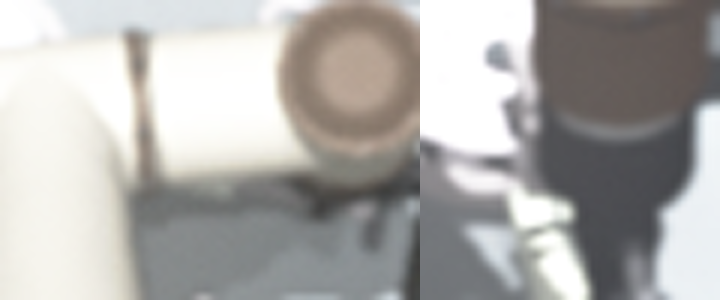

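The casing and pointer are mostly hidden by the arm in both views, so I'll go by force. I'll average readings while holding still.

```bash
cat >> h.py <<'E'
def avg(n=12):
    F=[];r=R.from_euler('z',-p[2])
    for i in range(n): arm.get_image("side"); F.append(r.apply(arm.read_state()["contact_force"]))
    s=arm.read_state(); print("mean F",np.mean(F,0).round(2),"sd",np.std(F,0).round(2)); pull()
E
python3 -c "from h import *;avg()"
```

```text
mean F [-2.1  10.2   5.36] sd [0.58 0.5  0.47]
t 13.6167 tester xyz [   0.7 -144.8   78.9] F tester [-2.6 10.7  5.9] w 11.6
```

Emit:
drive_tool(
  motion=[
    [0,1,0,0],
    [0,1,0,0],
    [0,1,0,0],
    [0,1,0,0],
    [0,0,0,0],
    [0,0,0,0],
  ],
)

```text
clock: 14.12
position: [537.0, -117.9, 78.9]
ee_rot: [0.703, -0.083, -0.701, -0.085]
contact_force: [0.6, 13.4, 4.9]
gripper_width: 11.6
```

```bash
python3 -c "from h import *;avg()"
```

```text
mean F [-2.46 12.76  5.11] sd [0.53 0.39 0.58]
t 14.7167 tester xyz [   0.7 -148.3   78.9] F tester [-1.8 12.7  4.3] w 11.3
```

Emit:
drive_tool(
  motion=[
    [0,1,0,0],
    [0,1,0,0],
    [0,1,0,0],
    [0,0.8,0,0],
    [0,0,0,0],
    [0,0,0,0],
    [0,0,0,0],
    [0,0,0,0],
    [0,0,0,0],
    [0,0,0,0],
  ],
)

```text
clock: 15.55
position: [536.3, -121.1, 78.9]
ee_rot: [0.703, -0.082, -0.701, -0.085]
contact_force: [0.6, 14.5, 5.0]
gripper_width: 11.1
```

```bash
python3 -c "from h import *;avg(16)"
```

```text
mean F [-2.47 14.68  5.65] sd [0.58 0.63 0.39]
t 16.35 tester xyz [   0.7 -151.6   78.9] F tester [-2.1 14.2  5.9] w 11.1
```

The averaged force is 14.7 N, which gives a reading of about 24.5 mm. The travel estimate of about 24 mm agrees. I'll hold briefly, then ease it back.

Emit:
drive_tool(
  motion=[
    [0,0,0,0],
    [0,0,0,0],
    [0,0,0,0],
    [0,0,0,0],
    [0,0,0,0],
    [0,0,0,0],
    [0,-1,0,0],
    [0,-1,0,0],
    [0,-1,0,0],
    [0,-1,0,0],
  ],
)

```text
clock: 17.18
position: [537.1, -117.5, 78.9]
ee_rot: [0.703, -0.083, -0.701, -0.085]
contact_force: [1.5, 12.5, 5.8]
gripper_width: 10.9
```

Emit:
drive_tool(
  motion=[
    [0,-1.5,0,0],
    [0,-1.5,0,0],
    [0,-1.5,0,0],
    [0,-1.5,0,0],
    [0,-1.5,0,0],
    [0,-1.5,0,0],
    [0,-1.5,0,0],
    [0,-1.5,0,0],
    [0,-1.5,0,0],
    [0,-1.5,0,0],
  ],
)

```text
clock: 18.02
position: [540.1, -104.5, 79.0]
ee_rot: [0.703, -0.083, -0.701, -0.084]
contact_force: [0.2, 5.5, 5.5]
gripper_width: 11.2
```

Emit:
drive_tool(
  motion=[
    [0,-1.5,0,0],
    [0,-1.5,0,0],
    [0,-1.5,0,0],
    [0,-1.5,0,0],
    [0,-1.5,0,0],
    [0,-1.5,0,0],
    [0,-1.5,0,0],
    [0,-1.5,0,0],
    [0,-1,0,0],
    [0,0,0,0],
  ],
)

```text
clock: 18.85
position: [542.8, -92.8, 79.0]
ee_rot: [0.703, -0.084, -0.702, -0.084]
contact_force: [-0.6, 1.6, 5.3]
gripper_width: 11.5
```

```bash
python3 -c "from h import *;avg(6)"
```

```text
mean F [-1.02  1.12  5.63] sd [0.74 0.41 0.38]
t 19.15 tester xyz [   0.5 -122.8   79. ] F tester [-0.5  0.9  5.7] w 11.3
```

Emit:
drive_tool(
  motion=[
    [0,-1,0,0],
    [0,-1,0,0],
    [0,-1,0,0],
    [0,-1,0,0],
    [0,-1,0,0],
    [0,-1,0,0],
    [0,-1,0,0],
    [0,-1,0,0],
    [0,0,0,0],
    [0,0,0,0],
  ],
)

```text
clock: 19.98
position: [544.6, -85.1, 79.0]
ee_rot: [0.703, -0.084, -0.702, -0.084]
contact_force: [-0.7, 1.1, 6.1]
gripper_width: 11.3
```

```bash
python3 -c "from h import *;avg(6)"
```

```text
mean F [-0.88  0.95  5.81] sd [0.35 0.54 0.37]
t 20.2833 tester xyz [   0.5 -114.8   79. ] F tester [-1.4  1.   6.2] w 11.5
```

Emit:
drive_tool(
  motion=[
    [0,0,0,0],
    [0,0,0,0],
    [0,0,0,0],
    [0,0,0,0],
    [-10,0,0,0],
    [-20,0,0,0],
    [-25,0,0,0],
    [-25,0,0,0],
    [-25,0,0,0],
    [-25,0,0,0],
  ],
  grip=45,
)

```text
clock: 21.12
position: [543.8, -85.1, 210.3]
ee_rot: [0.702, -0.084, -0.702, -0.084]
contact_force: [0.3, 0.6, -0.5]
gripper_width: 45.0
```

Emit:
drive_tool(
  motion=[
    [0,20,15,0],
    [0,30,25,0],
    [0,30,25,0],
    [0,30,25,0],
    [0,30,25,0],
    [0,30,25,0],
    [0,30,25,0],
    [0,0,0,0],
    [0,0,0,0],
    [0,0,0,0],
  ],
)

```text
clock: 21.95
position: [336.8, -240.7, 209.0]
ee_rot: [0.703, -0.084, -0.701, -0.084]
contact_force: [0.7, -0.0, 0.0]
gripper_width: 44.9
```

```bash
python3 - <<'E'
from h import *
pull()
cv2.imwrite("pics/c5.png",np.hstack([crop("top",165,132,130,100,3),crop("side",200,130,120,100,3)]))
E
```

```text
t 21.95 tester xyz [-165.6 -314.3  209. ] F tester [0.7 0.1 0. ] w 44.9
```

View pics/c5.png

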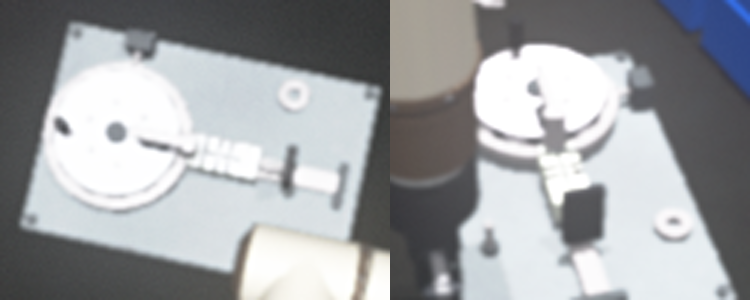

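The paddle is back at (290,170) in the top crop, the same place as at the start. The crank peg is at (61,125), which is the station, and the bearing and bolt haven't moved. The arm is clear, so I'm handing in.

```bash
python3 -c "from h import *;print(arm.job_done())"
```

```text
the job is handed in; nothing more can be done
None
```

I turned the turntable to its station, drew the gauge to between its marks, eased it home while holding the paddle, let go and handed the job in. No verdict was reported; the clock read 22 s of the allowed 58 s.

- **Turntable:** I gripped the crank peg and turned it clockwise about 1.6 rad. The last picture shows the peg at its station to within about 0.03 rad, judged against its projected position.
- **Gauge pull:** the hook met the pin after about 12–13 mm of free play. I held for about 2 s at an average of 14.7 N, a reading of about 24.5 mm; the travel estimate of about 24 mm agreed.
- **Return:** I eased the paddle back at about 12–18 mm/s, and it came within 0.1 mm of where I first gripped it before I let go. The last picture shows it in its original place.
- **Bystanders:** the bearing and bolt look unmoved. I did not re-check the bench tools in a picture, but the arm only passed over them at height.

**Not confirmed:** the arm hid the pointer and marks during the hold, so the reading rests on force and travel, not on sight. The force rose somewhat unevenly with travel, about 0.4–0.7 N per mm against the stated 0.6.

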